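# Right the fallen sample cell and hold it in the reader's slot

### The arm

A 6-joint arm with a two-finger parallel gripper is mounted at the origin on the work surface. World frame = base frame: x ahead of the robot, y to its left, z up, the work surface at z = 0. Lengths are in m, angles in rad, forces in N, time in s.
With the tool pointing down it reaches from about 0.25 to 0.775 m from the base axis. Payload 4 kg.
Tool frame: the origin (TCP) lies between the finger pads; the fingertips stand 14 mm ahead of it and the grasp point (between the pads) lies 5 mm behind it (tip_reach is the distance from the TCP to the fingertips, in m); z points along the fingers, y is the line along which they close (so a half turn about z gives the same grasp; the last joint's range is limited). The gripper opens to 94 mm and grips with 3 to 60 N. Pads are 16 mm wide; open, the fingers measure 119 mm over their backs; the gripper's body (75 mm by 177 mm) begins 78 mm behind the grasp point.
Start: joints at [-1.276, 0.087, 1.371, -0, 1.684, -0.103], TCP at [0.213, -0.507, 0.22] pointing down, gripper open.
Joint ranges: [-3.1, 3.1], [-0.76, 2.03], [0.27, 2.55], [-1.08, 4.22], [0.17, 2.65], [-2.57, 2.57]. Speed limits (rad/s): [2.79, 2.79, 3.14, 3.14, 3.14, 3.14].

### API

Orientations are given as [roll, pitch, yaw] about the fixed x, y, z axes, in that order (R = Rz(yaw) Ry(pitch) Rx(roll)).
In Python, from bench import * gives the robot as it stands. The module is installed in compiled form; this text tells all that it offers.
- The arm moves only by the tool servo_tool, never from a script. Its argument "targets" is a list of rows, each a list of 4 numbers: the shift along the tool's x, y, z in cm, then the turn about the tool's z in degrees. A call has 1 to 8 rows; each row is the pose to reach, as a shift and turn from the pose commanded when the call began, along the tool's axes at that moment; what a row does not reach only later rows make up. A row lasts 1/8 s, in which the tool goes at most 62.5 mm and 10.7 degrees, less where a joint would pass 70% of its speed; a pose out of reach is approached as far as the arm can. A call with a gripper value outside its range is refused whole. "claw" is the closure in counts, from 0 (fully open) to 255 (shut), set as the call begins (left out, the last holds). The fingers move at their own pace and stop on an object; the grip force is fixed at half the most. Time passes only in rows, so rows that repeat a pose let the fingers close. It gives the time, the measured TCP pose, the force, the opening and the grip force at its end, in the units of the state.
- get_obs(): the state, without advancing time (a new reading comes with each control period).
- snapshot(name): name is "scene" or "side" or "wrist"; returns the picture (420x560x3 uint8, blue, green, red); there is no depth.
- camera_model(name): a dict with "camera_matrix" (3x3 intrinsics, pixels), "camera_from_world" (4x4, takes a point from world to camera coordinates). Camera axes: x right, y up, looking along -z (the intrinsics and any distortion apply to the point x, -y, -z); pixel columns grow to the right and rows downward; lengths in m; the calibration is good to about 2 mm. A picture is of the moment at which its call begins: read the wrist's pose just before it. camera_model takes no time and is no camera call; for the wrist camera it gives the pose at the moment of the call.
- close_job(): hands the job in; it is judged then, once.
The state is a dict: "time": time; "joint_positions": joint angles; "qvel": joint speeds; "joint_torque": joint torques, N m; "tool_pos": TCP position; "ee_rot": TCP orientation; "wrist_force": force on the tool from outside, world axes, zero at the start; "wrist_torque": the same for the moment, N m; "width": finger opening in m; "finger_force": force on a finger pad.
Only numpy, scipy, OpenCV 4.12 (cv2) and the standard library are available. Lean on these libraries where they do the work, as an engineer would, in place of code of your own. Each camera call takes 0.05 s, during which the arm holds its last target. There are 200 camera calls.

### The job

The flat glass sample cell has toppled: stand it upright on the bench on its black foot and let go of it, then pick it up again and pass it foot first down through the orange-lipped slot in the top of the reader until the blue line around the cell is level with the top of the orange lip. Finish while still holding it there in the gripper, hanging upright without being pressed hard against the slot; never let its foot come down on the glass floor of the well, and leave everything else on the bench where it is.

Things in the scene. Friction and masses are not known exactly. Their poses are not given: they have to be found in the camera images.
- cell: flat glass sample cell, 160 g: pale green block 40 wide (x) x 22 thick (y) x 80 mm tall, its lowest 10 mm a black foot, with a yellow handle 20 x 16 x 45 mm centred on top; 125 mm tall in all. Origin: centre of the foot's underside; z points from foot to handle. Starts toppled on a broad face (y vertical, origin 11 mm above the bench), handle roughly to the robot's left (+y).
- cell_line (a point): centre of the cell at the height of the blue line that runs around its glass, 50 mm up from the foot's underside; axes as the cell's.
- reader: white optical reader fixed to the bench, 170 (x) x 150 (y) x 100 mm tall, flat top with an orange-lipped slot and a dark display. Origin: centre of its underside; z up.
- reader_slot (a point): centre of the slot, at the top of its orange lip, 104 mm above the bench. The lip stands 4 mm proud and slopes in at 45 degrees; below it the slot is a straight vertical shaft, 42 mm along this frame's x and 24 mm along its y (2 mm more than the cell), with a glass floor 84 mm below this point. z up. The cell fits either way round.
- bottle: amber glass bottle with white cap, 60 mm across, 150 mm tall; bystander. Origin: centre of its underside.
- jar: white jar with orange lid, 72 mm across, 100 mm tall; bystander. Origin: centre of its underside.
- beaker: clear plastic beaker, 64 mm across, 85 mm tall; bystander. Origin: centre of its underside.
- dish: shallow white dish, 90 mm across, 16 mm tall; bystander. Origin: centre of its underside.
- tray: shallow white plastic tray, 240 x 170 x 32 mm; bystander. Origin: centre of its underside.
- spatula: wooden-handled steel spatula lying flat, 180 mm long; bystander. Origin: on it.
- stopper: red cylindrical stopper, 32 mm across, 30 mm tall, standing; bystander. Origin: centre of its underside.
There are look-alikes about, which are no part of the job. Several things look just like the cell: the one meant starts farthest to the robot's left.

How it is judged:
By the outcome, as a careful person would: the job done as asked, in the order asked, and still so for the second after the job is handed in, while the arm keeps its last pose, push and grip.
It also fails if it takes over 64 s, if anything falls off the work surface, if the arm or the gripper's body presses on something with over 40 N, if the wrist force passes 120 N, or if a joint passes its speed limit or range.

## Working session

There is one attempt and no reset: what is moved stays moved. The work goes in short steps, Python scripts to look and compute and a tool call to move; the robot and the scene stay as the last step left them, time stands still between calls to the robot, and variables do not carry over. Pictures are saved under pics/ and viewed, at most 10 in all, crops included, and the job is handed in when it is done.

Besides the shell and the picture viewer there is one more tool, called after ">>>" as name([rows], argument=value, ...), one row to a line, values as JSON. servo_tool: Moves the arm, as the interface text tells. Its arguments: {"type":"object","properties":{"targets":{"type":"array"},"claw":{"type":"number"}},"required":["targets"]}

```bash
mkdir -p pics
cat > h.py <<'E'
from bench import *
import numpy as np, cv2
def ray(cm,u,v):
    K=np.array(cm["camera_matrix"]);T=np.array(cm["camera_from_world"])
    d=np.linalg.inv(K)@[u,v,1]; d=np.array([d[0],-d[1],-d[2]])
    R=T[:3,:3]; return -R.T@T[:3,3], R.T@d
def onz(cm,u,v,z):
    o,d=ray(cm,u,v); return o+d*(z-o[2])/d[2]
def proj(cm,p):
    K=np.array(cm["camera_matrix"]);T=np.array(cm["camera_from_world"])
    c=T[:3,:3]@p+T[:3,3]; q=K@[c[0],-c[1],-c[2]]; return q[:2]/q[2]
E
python3 - <<'E'
from h import *
a=snapshot("scene");b=snapshot("side")
cv2.imwrite("pics/a.png",a);cv2.imwrite("pics/b.png",b)
o=get_obs();print(o)
for n in("scene","side","wrist"):print(n,camera_model(n))
E
```

```text
{'time': 0.1, 'joint_positions': array([-1.27610921e+00,  8.78970355e-02,  1.37207129e+00, -6.38149048e-06,
        1.68361016e+00, -1.03102262e-01]), 'qvel': array([-0.00093816, -0.00101788, -0.00155243, -0.00203307, -0.00028283,
        0.00080581]), 'joint_torque': array([ 2.35038038e-03, -3.41249907e+01, -3.03303230e+01,  7.19849719e-02,
        3.03692627e-02, -9.20771708e-05]), 'tool_pos': array([ 0.212918  , -0.50661635,  0.21842864]), 'ee_rot': array([-3.13961672e+00, -1.98071808e-04,  3.97788475e-01]), 'wrist_force': array([0.652338  , 0.11437749, 0.27584442]), 'wrist_torque': array([ 0.02701961,  0.03509186, -0.03700665]), 'finger_force': 0.0, 'width': 0.09405281981114241}
scene {'camera_matrix': array([[458.09204384,   0.        , 278.32345657],
       [  0.        , 458.09204384, 214.82965156],
       [  0.        ,   0.        ,   1.        ]]), 'camera_from_world': array([[-0.54286752,  0.83980489,  0.00475337,  0.24376667],
       [-0.58450886, -0.38189084,  0.71589718,  0.25544253],
       [ 0.60302923,  0.38585894,  0.69818954, -1.67790816],
       [ 0.        ,  0. 
[... 228 characters left out ...]
_world': array([[ 0.96167121, -0.27414596,  0.00569802, -0.50490135],
       [ 0.20701423,  0.73949453,  0.64054114, -0.22272347],
       [-0.17981542, -0.6148104 ,  0.76790272, -1.39663981],
       [ 0.        ,  0.        ,  0.        ,  1.        ]])}
wrist {'camera_matrix': array([[293.55115462,   0.        , 277.25128299],
       [  0.        , 293.55115462, 209.22937608],
       [  0.        ,   0.        ,   1.        ]]), 'camera_from_world': array([[ 0.3885284 , -0.92143438, -0.00208838, -0.54919847],
       [ 0.8937656 ,  0.37741102, -0.24237156,  0.02703336],
       [ 0.22411767,  0.09230171,  0.97018125, -0.38978128],
       [ 0.        ,  0.        ,  0.        ,  1.        ]])}
```

View pics/a.png

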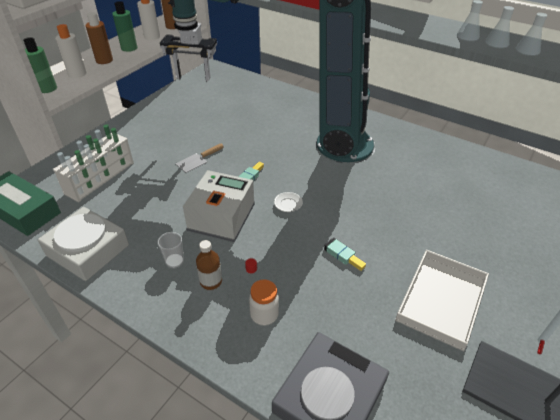

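View pics/b.png

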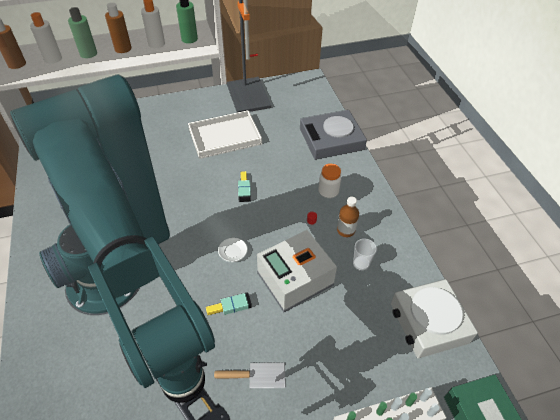

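Scene: the target cell (farthest left) lies with its foot at about (330,245) and its handle at (365,266). The slot is near (215,199). In the side view the cell is at (244,187) and the slot near (304,256). Next I'll enlarge both.

Run:
```python
from h import *
a=cv2.imread("pics/a.png");b=cv2.imread("pics/b.png")
def c(i,x,y):return cv2.resize(i[y:y+50,x:x+66],(396,300),interpolation=cv2.INTER_CUBIC)
m=np.vstack([np.hstack([c(a,315,230),c(b,210,160)]),np.hstack([c(a,185,172),c(b,270,230)])])
cv2.imwrite("pics/c.png",m)
```

```text
(no output)
```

View pics/c.png

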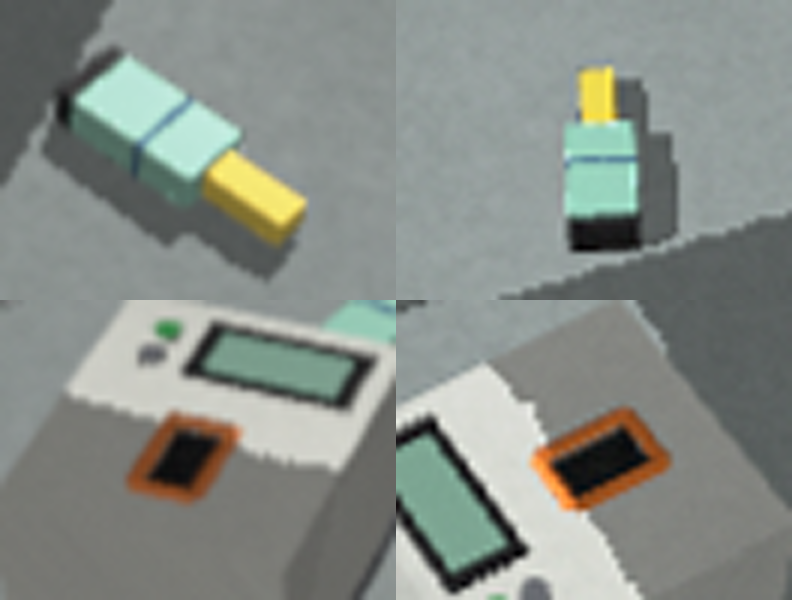

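Enlarged view: the crops show the cell's corners clearly (foot at the reader-side end, yellow handle at the other), and the orange lip's four corners in both views. I'll turn these pixels into positions.

Run:
```python
from h import *
s=camera_model("scene");d=camera_model("side")
S=lambda x,y,z,ox,oy:onz(s,ox+x/6-.4,oy+y/6-.4,z)[:2]*1e3
D=lambda x,y,z,ox,oy:onz(d,ox+x/6-.4,oy+y/6-.4,z)[:2]*1e3
np.set_printoptions(precision=1,suppress=True)
print("scene glass", [S(x,y,.022,315,230) for x,y in[(128,53),(75,108),(240,132),(188,178)]])
print("scene foot", [S(x,y,.022,315,230) for x,y in[(112,50),(62,95)]])
print("scene handle",[S(x,y,.019,315,230) for x,y in[(235,152),(205,185),(305,203),(278,232)]])
print("side handle",[D(x-396,y,.019,210,160) for x,y in[(582,70),(614,68),(577,122),(616,122)]])
print("side glass",[D(x-396,y,.022,210,160) for x,y in[(567,122),(634,122),(570,217),(638,213)]])
A=np.array([S(x,y-300,.102,185,172) for x,y in[(172,412),(240,428),(203,500),(130,488)]])
B=np.array([D(x-396,y-300,.102,270,230) for x,y in[(535,460),(628,408),(670,462),(575,510)]])
for q in(A,B):
  print(q.tolist(),q.mean(0)); 
  for i in range(4):
    e=q[(i+1)%4]-q[i]; print(np.linalg.norm(e),np.degrees(np.arctan2(e[1],e[0])))
```

```text
scene glass [array([450.6, 197.8]), array([495.4, 193.3]), array([466.6, 264.8]), array([504.8, 257.2])]
scene foot [array([453.1, 190.4]), array([491.6, 184.3])]
scene handle [array([476.4, 267.4]), array([501.9, 264.7]), array([486.6, 307.8]), array([508.7, 304.8])]
side handle [array([488.3, 306.4]), array([506.7, 302.9]), array([476.1, 266.9]), array([497.6, 260.9])]
side glass [array([470.1, 265.7]), array([507. , 255.4]), array([455.4, 195.2]), array([492.5, 187.9])]
[[546.3602795297896, -164.3773292405689], [537.5510989504852, -129.43588532255868], [587.6768408599055, -112.68028764254723], [600.0093452841718, -146.7584051041051]] [ 567.9 -138.3]
36.03479104357689 104.15011315504283
52.85205819629184 18.483303373489793
36.24098170715416 -70.10535442892359
56.468121484997944 -161.8192694272047
[[539.1053377108044, -133.89287653265492], [590.4487444964512, -117.67042177879449], [599.6626363432832, -152.06997238596887], [548.6972626557827, -165.25675882268388]] [ 569.5 -142.2]
53.845273317139494 17.53444422044901
35.612145188694655 -75.00534590775509
52.64371426518181 -165.49342004577
32.797837374633225 107.00505164056112
```

Cell axis points about 77°, with the foot end near (471,186) and the handle end near (498,305). The slot is at about (569,-140), yaw about 17°. I'm moving above the handle.

>>> servo_tool([
  [57,-63,4,-54],
  [57,-63,4,-54],
  [57,-63,4,-54],
  [57,-63,4,-54],
  [57,-63,4,-54],
  [57,-63,4,-54],
  [57,-63,4,-54],
  [57,-63,4,-54],
], claw=0)

```text
time: 1.1
tool_pos: [0.3786, -0.0338, 0.1957]
ee_rot: [3.141, 0.0, 1.34]
wrist_force: [0.7, -1.0, -0.4]
width: 0.0939
finger_force: 0.0
```

```bash
cat >> h.py <<'E'
from scipy.spatial.transform import Rotation as Ro
def go(p,yaw=None,):
    o=get_obs();R=Ro.from_euler("xyz",o["ee_rot"]).as_matrix()
    s=R.T@(np.array(p)-o["tool_pos"])*100
    y=np.degrees(o["ee_rot"][2])
    print("t",round(o["time"],2),"pos",o["tool_pos"].round(4),"rpy",np.degrees(o["ee_rot"]).round(2),"w",round(o["width"],4),"ff",o["finger_force"],"F",o["wrist_force"].round(2))
    print("shift",s.round(2),"turn",None if yaw is None else round((y-yaw+180)%360-180,2))
E
python3 -c "
from h import *
go([.496,.296,.16],77)"
```

```text
t 1.1 pos [ 0.3786 -0.0338  0.1957] rpy [1.7996e+02 1.0000e-02 7.6770e+01] w 0.0939 ff 0.0 F [ 0.7  -0.99 -0.36]
shift [34.8   3.88  3.57] turn -0.23
```

>>> servo_tool([
  [34.8,3.9,3.6,0],
  [34.8,3.9,3.6,0],
  [34.8,3.9,3.6,0],
  [34.8,3.9,3.6,0],
  [34.8,3.9,3.6,0],
  [34.8,3.9,3.6,0],
  [34.8,3.9,3.6,0],
  [34.8,3.9,3.6,0],
])

```text
time: 2.1
tool_pos: [0.4956, 0.2933, 0.1594]
ee_rot: [-3.141, 0.002, 1.34]
wrist_force: [-0.0, 0.3, 0.1]
width: 0.094
finger_force: 0.0
```

```bash
python3 -c "
from h import *
go([.496,.296,.06],77)
cm=camera_model('wrist');i=snapshot('wrist');cv2.imwrite('pics/w1.png',i)
print([proj(cm,np.array(p)).round(0) for p in [(.498,.305,.019),(.471,.186,.022),(.487,.261,.022)]])
import pickle;pickle.dump(cm,open('w1.pkl','wb'))"
```

```text
t 2.1 pos [0.4956 0.2933 0.1594] rpy [-1.7995e+02  9.0000e-02  7.6790e+01] w 0.094 ff 0.0 F [-0.03  0.31  0.06]
shift [ 0.28 -0.01  9.94] turn -0.21
[array([278., 192.]), array([279., 297.]), array([277., 233.])]
```

View pics/w1.png

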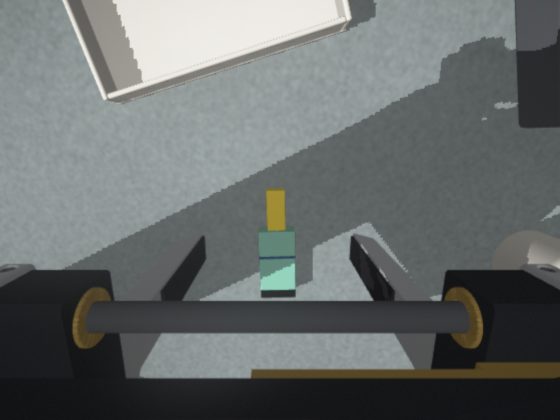

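The wrist view shows the handle end at (276,189) and the foot end at (278,297), centred between the fingers and well aligned. I'm descending near the handle end.

>>> servo_tool([
  [0.9,0,5,-0.2],
  [0.9,0,10,-0.2],
  [0.9,0,12,-0.2],
  [0.9,0,13.5,-0.2],
  [0.9,0,13.7,-0.2],
  [0.9,0,13.7,-0.2],
  [0.9,0,13.7,-0.2],
], claw=150)

```text
time: 3.02
tool_pos: [0.499, 0.3032, 0.0245]
ee_rot: [3.139, -0.002, 1.344]
wrist_force: [0.4, -0.4, -0.6]
width: 0.0389
finger_force: 0.0
```

>>> servo_tool([
  [0,0,0,0],
  [0,0,0,0],
  [0,0,0,0],
  [0,0,0,0],
], claw=203)

```text
time: 3.52
tool_pos: [0.4981, 0.303, 0.0232]
ee_rot: [3.141, -0.0, 1.344]
wrist_force: [-1.9, 0.2, 1.4]
width: 0.0197
finger_force: 22.2
```

>>> servo_tool([
  [0,0,0,0],
  [-0.1,0,-1,0],
  [-0.2,0,-2,0],
  [-0.4,0,-3,0],
  [-0.4,0,-3,0],
  [-0.4,0,-3,0],
], claw=202)

```text
time: 4.28
tool_pos: [0.4976, 0.2993, 0.0534]
ee_rot: [3.14, -0.001, 1.344]
wrist_force: [0.7, 2.4, -0.0]
width: 0.0197
finger_force: 12.4
```

```bash
python3 -c "
from h import *
go([.498,.303,.05],77)
c=lambda i,x,y:cv2.resize(i[y:y+100,x:x+100],(400,400),interpolation=cv2.INTER_CUBIC)
cv2.imwrite('pics/d.png',np.hstack([c(snapshot('scene'),290,200),c(snapshot('side'),195,120)]))"
```

```text
t 4.28 pos [0.4976 0.2993 0.0534] rpy [ 1.7993e+02 -7.0000e-02  7.7000e+01] w 0.0197 ff 12.40351751446724 F [ 0.69  2.43 -0.05]
shift [ 0.37 -0.05  0.34] turn -0.0
```

View pics/d.png

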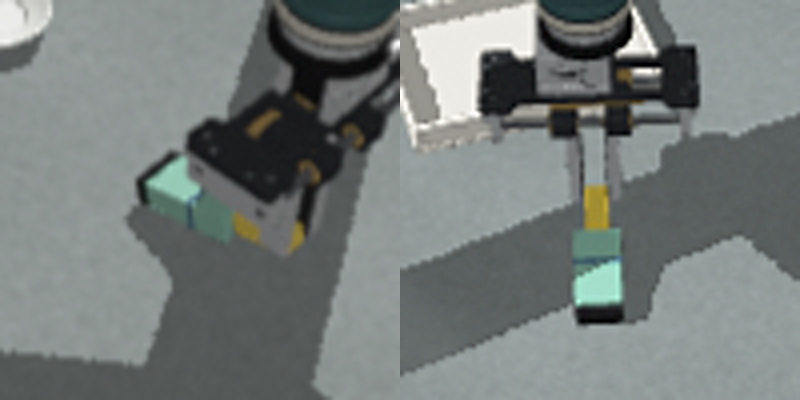

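The enlarged side view shows the foot end still at about (245,200) in the full image while the handle has risen, so the cell is pivoting in the pads. I'll continue along the arc.

>>> servo_tool([
  [-0.4,0,-0.8,0],
  [-0.8,0,-1.6,0],
  [-1.3,0,-2.5,0],
  [-2.0,0,-3.3,0],
  [-2.7,0,-4.1,0],
  [-3.4,0,-4.8,0],
  [-3.4,0,-4.8,0],
  [-3.4,0,-4.8,0],
])

```text
time: 5.38
tool_pos: [0.4899, 0.2659, 0.1013]
ee_rot: [3.141, -0.001, 1.344]
wrist_force: [0.5, 0.6, -0.1]
width: 0.0198
finger_force: 12.5
```

>>> servo_tool([
  [-0.9,0,-0.6,0],
  [-1.7,0,-1.2,0],
  [-2.7,0,-1.7,0],
  [-3.6,0,-2.1,0],
  [-3.6,0,-2.1,0],
  [-3.6,0,-2.1,0],
])

```text
time: 6.12
tool_pos: [0.4815, 0.2306, 0.1221]
ee_rot: [3.141, -0.0, 1.344]
wrist_force: [-0.3, 1.3, -1.3]
width: 0.0198
finger_force: 12.3
```

```bash
python3 -c "
from h import *
go([.498,.303,.05],77)
c=lambda i,x,y:cv2.resize(i[y:y+100,x:x+100],(400,400),interpolation=cv2.INTER_CUBIC)
cv2.imwrite('pics/e.png',np.hstack([c(snapshot('scene'),280,180),c(snapshot('side'),195,120)]))"
```

```text
t 6.12 pos [0.4815 0.2306 0.1221] rpy [ 1.7997e+02 -1.0000e-02  7.6980e+01] w 0.0198 ff 12.26935476064682 F [-0.25  1.31 -1.26]
shift [ 7.42 -0.03  7.21] turn -0.02
```

View pics/e.png

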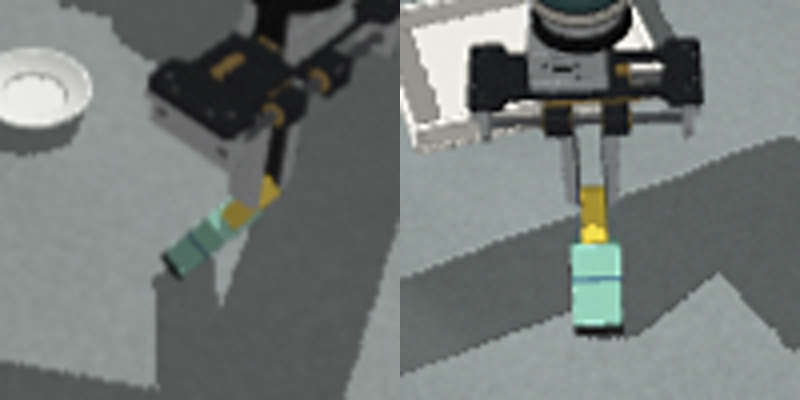

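```bash
python3 -c "
from h import *
s=camera_model('scene');d=camera_model('side')
print(onz(s,323,247,.006),onz(d,244.5,201.5,.003))
def tri(a,b):
  o1,d1=ray(s,*a);o2,d2=ray(d,*b)
  x=np.linalg.lstsq(np.c_[d1,-d2],o2-o1,rcond=None)[0];return (o1+d1*x[0]+o2+d2*x[1])/2,np.linalg.norm(o1+d1*x[0]-o2-d2*x[1])
print(tri((321.5,245.5),(244.5,201)), tri((346,226),(243.5,168)))"
```

```text
[0.48661191 0.17663446 0.006     ] [0.47143087 0.18136389 0.003     ]
(array([0.47644501, 0.17377792, 0.00645802]), np.float64(0.015242560300555139)) (array([0.48164981, 0.23057555, 0.11528821]), np.float64(0.007847610177988512))
```

>>> servo_tool([
  [-0.7,0,-0.3,0],
  [-1.4,0,-0.5,0],
  [-2.1,0,-0.6,0],
  [-2.8,0,-0.7,0],
  [-3.5,0,-0.7,0],
  [-3.6,0,-0.7,0],
  [-3.6,0,-0.7,0],
])

```text
time: 7.1
tool_pos: [0.4733, 0.1956, 0.1289]
ee_rot: [3.142, -0.0, 1.344]
wrist_force: [1.0, 0.4, -2.0]
width: 0.0199
finger_force: 12.2
```

```bash
python3 -c "
from h import *
go([.498,.303,.05],77)
c=lambda i,x,y:cv2.resize(i[y:y+100,x:x+100],(400,400),interpolation=cv2.INTER_CUBIC)
cv2.imwrite('pics/f.png',np.hstack([c(snapshot('scene'),280,180),c(snapshot('side'),195,120)]))"
```

```text
t 7.1 pos [0.4733 0.1956 0.1289] rpy [ 1.800e+02 -1.000e-02  7.698e+01] w 0.0199 ff 12.204372882843018 F [ 1.01  0.36 -1.96]
shift [ 1.102e+01 -1.000e-02  7.890e+00] turn -0.02
```

View pics/f.png

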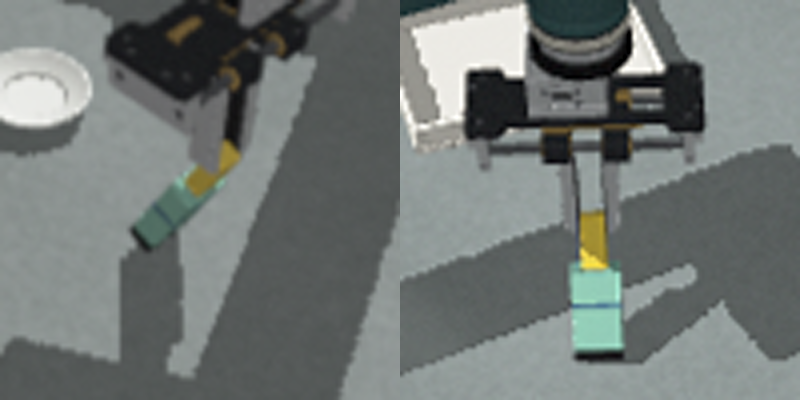

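The cell is hanging, still tilted about 25–30°, and the foot slid along with the move (side crop row 357). I'll loosen the grip a count so it swings down.

>>> servo_tool([
  [0,0,0,0],
  [0,0,0,0],
  [0,0,0,0],
  [0,0,0,0],
], claw=201)

```text
time: 7.7
tool_pos: [0.4734, 0.1957, 0.1291]
ee_rot: [3.141, -0.0, 1.344]
wrist_force: [0.4, -0.4, -1.1]
width: 0.0195
finger_force: 2.5
```

```bash
cat >> h.py <<'E'
def blobs(n):
    i=snapshot(n);x0,y0=(270,170) if n=="scene" else (195,120)
    r=i[y0:y0+110,x0:x0+110];h=cv2.cvtColor(r,cv2.COLOR_BGR2HSV)
    for nm,lo,hi in(("glass",(70,40,60),(88,140,255)),("yellow",(20,120,60),(35,255,255))):
        m=cv2.inRange(h,lo,hi)
        k,l,st,_=cv2.connectedComponentsWithStats(m)
        if k<2: print(n,nm,"none");continue
        j=1+st[1:,4].argmax();ys,xs=np.nonzero(l==j)
        p=np.c_[xs,ys].astype(np.float32);b=cv2.boxPoints(cv2.minAreaRect(p))
        print(n,nm,st[j,4],(b+[x0,y0]).round(1).tolist())
E
python3 -c "
from h import *
go([.498,.303,.05],77);blobs('scene');blobs('side')"
```

```text
t 7.7 pos [0.4734 0.1957 0.1291] rpy [ 1.7998e+02 -1.0000e-02  7.7000e+01] w 0.0195 ff 2.48140387237072 F [ 0.38 -0.38 -1.12]
shift [11.   -0.02  7.91] turn -0.0
scene glass 177 [[315.4, 241.5], [328.9, 219.9], [338.1, 225.7], [324.6, 247.2]]
scene yellow 65 [[327.0, 226.6], [336.4, 214.5], [340.6, 217.8], [331.2, 229.9]]
side glass 129 [[238.0, 196.0], [250.0, 196.0], [250.0, 205.0], [238.0, 205.0]]
side yellow 91 [[240.0, 173.0], [246.0, 173.0], [246.0, 186.0], [240.0, 186.0]]
```

```bash
cat >> h.py <<'E'
def tilttab():
    s=camera_model("scene");p=get_obs()["tool_pos"]+[0,0,-.009]
    for t in(0,5,10,15,20,25,30,40):
        a=np.radians(t);dv=np.array([-np.sin(a)*.225,-np.sin(a)*.974,-np.cos(a)])
        q=proj(s,p+dv*.11)-proj(s,p+dv*.04);print(t,np.degrees(np.arctan2(q[1],q[0])).round(1),end=" | ")
E
python3 -c "
from h import *
tilttab();print(np.degrees(np.arctan2(21.6,-13.5)),np.degrees(np.arctan2(55,-60)))"
```

```text
0 97.3 | 5 103.3 | 10 109.9 | 15 117.1 | 20 124.9 | 25 133.2 | 30 141.7 | 40 158.7 | 122.0053832080835 137.48955292199915
```

Tilt is now about 18°. I'll set the foot edge on the bench and drag toward upright.

>>> servo_tool([
  [0,0,0.3,0],
  [0,0,0.4,0],
  [-0.8,0,0.3,0],
  [-1.6,0,0.25,0],
  [-2.4,0,0.2,0],
  [-3.2,0,0.2,0],
  [-3.8,0,0.3,0],
  [-3.8,0,0.3,0],
])

```text
time: 8.8
tool_pos: [0.4646, 0.1581, 0.1258]
ee_rot: [-3.141, 0.0, 1.343]
wrist_force: [-0.3, -0.1, 0.8]
width: 0.0201
finger_force: 2.7
```

```bash
python3 -c "
from h import *
go([.498,.303,.05],77);blobs('scene');blobs('side');tilttab()"
```

```text
t 8.8 pos [0.4646 0.1581 0.1258] rpy [-1.7999e+02  1.0000e-02  7.6950e+01] w 0.0201 ff 2.7343129366636276 F [-0.29 -0.12  0.78]
shift [14.87 -0.02  7.58] turn -0.05
scene glass 252 [[315.1, 243.6], [317.4, 218.9], [331.4, 220.1], [329.1, 244.8]]
scene yellow 86 [[319.5, 222.9], [323.5, 207.1], [330.1, 208.8], [326.1, 224.5]]
side glass 102 [[236.5, 189.0], [249.2, 188.0], [250.1, 198.0], [237.3, 199.1]]
side yellow 83 [[240.0, 180.0], [246.0, 180.0], [246.0, 192.0], [240.0, 192.0]]
0 95.9 | 5 101.7 | 10 108.1 | 15 115.1 | 20 122.8 | 25 131.0 | 30 139.6 | 40 156.9 |
```

The scene axis angle of 95° means it is upright. I'll let go.

>>> servo_tool([
  [0,0,0.1,0],
  [0,0,0.1,0],
  [0,0,0.1,0],
])

```text
time: 9.28
tool_pos: [0.465, 0.1589, 0.1254]
ee_rot: [3.141, -0.0, 1.344]
wrist_force: [-0.5, 1.2, 4.6]
width: 0.0199
finger_force: 2.8
```

>>> servo_tool([
  [0,0,0,0],
  [0,0,0,0],
  [0,0,0,0],
  [0,0,0,0],
], claw=197)

```text
time: 9.78
tool_pos: [0.4646, 0.1585, 0.1246]
ee_rot: [-3.141, 0.0, 1.344]
wrist_force: [0.7, -0.0, 0.2]
width: 0.0212
finger_force: 0.0
```

>>> servo_tool([
  [0,0,0,0],
  [0,0,0,0],
  [0,0,0,0],
  [0,0,0,0],
  [0,0,-2,0],
  [0,0,-5,0],
  [0,0,-8,0],
  [0,0,-8,0],
], claw=140)

```text
time: 10.78
tool_pos: [0.4662, 0.159, 0.2077]
ee_rot: [3.136, -0.002, 1.344]
wrist_force: [0.5, -0.4, -0.2]
width: 0.0424
finger_force: 0.0
```

```bash
python3 -c "
from h import *
go([.4646,.1581,.12],77)
cm=camera_model('wrist')
W=snapshot('wrist')
print([proj(cm,np.array(p)).round(0).tolist() for p in [(.4646,.1581,.125),(.4646,.1581,.0)]])
c=lambda i,x,y:cv2.resize(i[y:y+100,x:x+100],(400,400),interpolation=cv2.INTER_CUBIC)
a=snapshot('scene');b=snapshot('side')
cv2.imwrite('pics/g.png',np.hstack([c(a,280,170),c(b,195,130)]));cv2.imwrite('pics/w2.png',W)
u,v=proj(cm,np.array((.4646,.1581,.125))).astype(int)
cv2.imwrite('pics/w2c.png',cv2.resize(W[v-75:v+75,u-100:u+100],(800,600),interpolation=cv2.INTER_CUBIC));print(u,v)
import pickle;pickle.dump(cm,open('w2.pkl','wb'))"
```

```text
t 10.78 pos [0.4662 0.159  0.2077] rpy [ 1.7969e+02 -1.4000e-01  7.6990e+01] w 0.0424 ff 0.0 F [ 0.49 -0.39 -0.16]
shift [-0.14 -0.19  8.77] turn -0.01
[[276.0, 219.0], [276.0, 193.0]]
276 219
```

View pics/g.png

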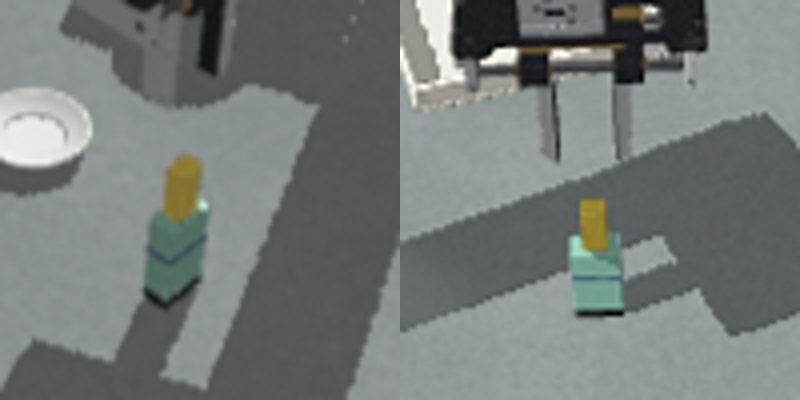

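View pics/w2c.png

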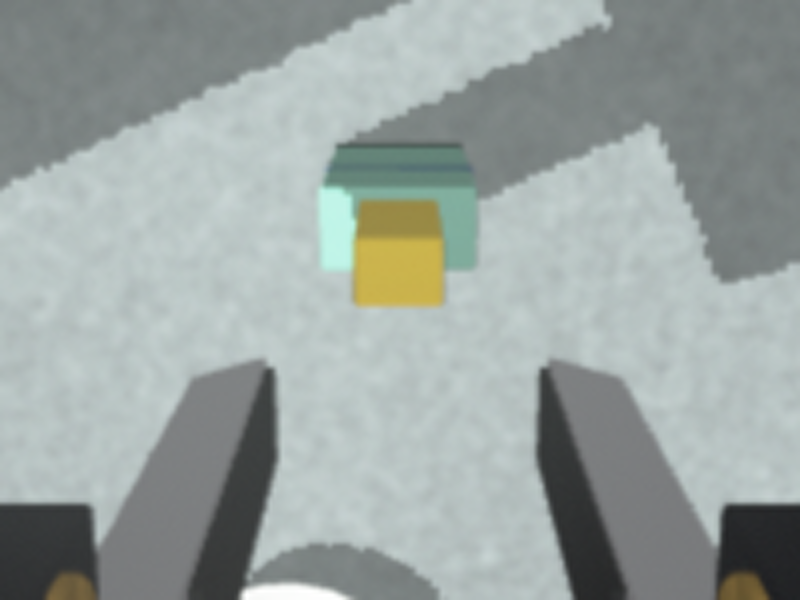

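The views show the cell standing upright on its black foot, released and clear. In the wrist view the handle top is centred at crop (399,270), i.e. full-image (275.8,211.5). Next I'll locate it and work out the move above the slot for a look before regrasping.

```bash
python3 -c "
from h import *
import pickle;cm=pickle.load(open('w2.pkl','rb'))
f=lambda x,y,z:onz(cm,176+x/4-.4,144+y/4-.4,z)
P=[f(399,270,.125)]+[f(x,y,.125) for x,y in[(356,237),(440,237),(443,305),(354,305)]]+[f(x,y,.08) for x,y in[(320,270),(476,270),(320,187),(476,187)]]
for p in P:print(p.round(4))
o=get_obs();R=Ro.from_euler('xyz',o['ee_rot']).as_matrix()
print('handle in tool',R.T@(P[0]-o['tool_pos']))
go([.569-.05*np.cos(np.radians(-14))*0,-.140,.24],107)"
```

```text
[0.4656 0.1653 0.125 ]
[0.4582 0.1745 0.125 ]
[0.4759 0.1704 0.125 ]
[0.4732 0.1554 0.125 ]
[0.4541 0.1598 0.125 ]
[0.4432 0.1587 0.08  ]
[0.4823 0.1497 0.08  ]
[0.4484 0.1797 0.08  ]
[0.4868 0.1708 0.08  ]
handle in tool [7.04758856e-03 9.89254314e-05 7.83254118e-02]
t 10.93 pos [0.4641 0.1585 0.2033] rpy [-1.7987e+02  7.0000e-02  7.6990e+01] w 0.0423 ff 0.0 F [-0.85 -0.87  0.01]
shift [-26.72  16.93  -3.67] turn -30.01
```

>>> servo_tool([
  [0,0,-3.7,0],
  [-6,4,-3.7,-10],
  [-12,8,-3.7,-20],
  [-18,12,-3.7,-30],
  [-24,15,-3.7,-30],
  [-26.7,16.9,-3.7,-30],
  [-26.7,16.9,-3.7,-30],
  [-26.7,16.9,-3.7,-30],
], claw=140)

```text
time: 11.92
tool_pos: [0.5688, -0.1401, 0.2398]
ee_rot: [-3.139, -0.003, 1.865]
wrist_force: [-0.7, 0.9, -0.3]
width: 0.0424
finger_force: 0.0
```

>>> servo_tool([
  [0,0,0,0],
  [0,0,0,0],
  [0,0,0,0],
])

```text
time: 12.3
tool_pos: [0.5693, -0.1383, 0.2425]
ee_rot: [3.141, 0.0, 1.869]
wrist_force: [-0.2, 0.0, 0.9]
width: 0.0422
finger_force: 0.0
```

```bash
python3 -c "
from h import *
go([.569,-.140,.24],107)
cm=camera_model('wrist');W=snapshot('wrist')
u,v=proj(cm,np.array((.569,-.140,.104))).astype(int)
cv2.imwrite('pics/w3c.png',cv2.resize(W[v-60:v+60,u-80:u+80],(800,600),interpolation=cv2.INTER_CUBIC));print(u,v)
import pickle;pickle.dump((cm,u,v),open('w3.pkl','wb'))
s=camera_model('scene');print('bottle',onz(s,210,287,0),'jar',onz(s,264,320,0),'beaker',onz(s,173,263,0))"
```

```text
t 12.3 pos [ 0.5693 -0.1383  0.2425] rpy [1.7996e+02 2.0000e-02 1.0710e+02] w 0.0422 ff 0.0 F [-0.2   0.02  0.92]
shift [-0.16 -0.08  0.25] turn 0.1
277 205
bottle [ 0.770376  -0.0083387  0.       ] jar [0.77625459 0.16890451 0.        ] beaker [ 0.76216461 -0.14661524  0.        ]
```

View pics/w3c.png

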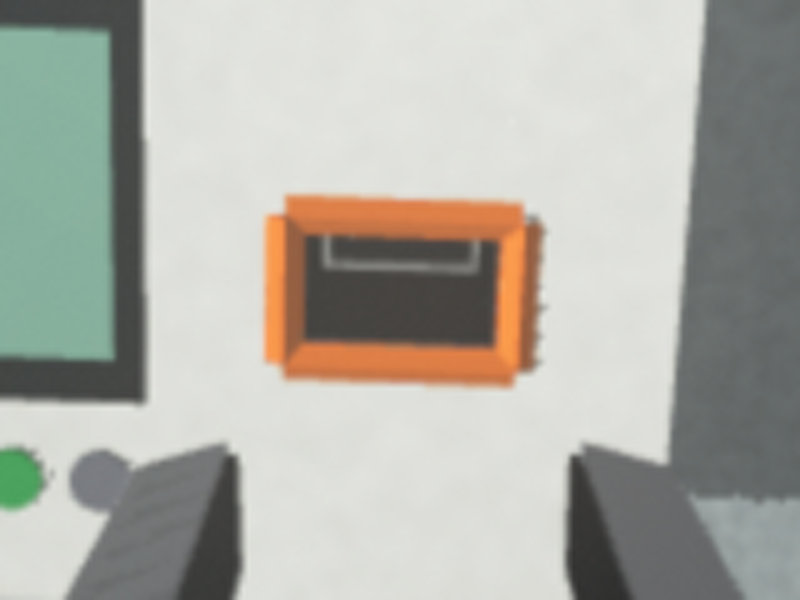

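The wrist crop shows the slot's dark opening with corners (305,237), (499,242), (495,348) and (303,341). It is turned about 2° relative to the tool.

```bash
python3 -c "
from h import *
import pickle;cm,u,v=pickle.load(open('w3.pkl','rb'))
f=lambda x,y,z:onz(cm,u-80+x/5-.4,v-60+y/5-.4,z)[:2]*1e3
for z,pts in((.100,[(305,237),(499,242),(495,348),(303,341)]),(.104,[(286,197),(522,205),(513,386),(284,378)])):
  P=np.array([f(x,y,z) for x,y in pts]);print(P.round(1).tolist(),P.mean(0))
  for i in range(4):
    e=P[(i+1)%4]-P[i];print(np.linalg.norm(e).round(1),np.degrees(np.arctan2(e[1],e[0])).round(1),end='; ')
go([.4655,.165,.22],77)"
```

```text
[[544.8, -133.3], [584.6, -122.2], [591.0, -144.7], [550.8, -155.4]] [ 567.78803009 -138.90451584]
41.3 15.7; 23.4 -74.0; 41.7 -165.0; 22.9 105.2; [[538.7, -125.6], [586.3, -112.6], [596.8, -150.6], [549.1, -163.5]] [ 567.70087494 -138.07067196]
49.3 15.2; 39.4 -74.5; 49.4 -164.9; 39.3 105.4; t 12.35 pos [ 0.5693 -0.1385  0.2424] rpy [1.7996e+02 3.0000e-02 1.0708e+02] w 0.0427 ff 0.0 F [ 0.71 -0.41 -0.86]
shift [32.06 -1.01  2.23] turn 30.08
```

>>> servo_tool([
  [5,0,2,10],
  [11,0,2.2,20],
  [17,-0.5,2.2,30],
  [23,-1,2.2,30],
  [29,-1,2.2,30],
  [32.1,-1,2.2,30],
  [32.1,-1,2.2,30],
  [32.1,-1,2.2,30],
])

```text
time: 13.35
tool_pos: [0.466, 0.1641, 0.2201]
ee_rot: [3.141, 0.001, 1.344]
wrist_force: [-0.4, -0.4, -0.5]
width: 0.0425
finger_force: 0.0
```

>>> servo_tool([
  [0,0,0,0],
  [0,0,0,0],
])

```text
time: 13.6
tool_pos: [0.4663, 0.1636, 0.2199]
ee_rot: [-3.142, 0.0, 1.342]
wrist_force: [0.2, -0.4, -0.3]
width: 0.0424
finger_force: 0.0
```

```bash
python3 -c "
from h import *
go([.4655,.165,.102],77)"
```

```text
t 13.6 pos [0.4663 0.1636 0.2199] rpy [-1.800e+02  1.000e-02  7.689e+01] w 0.0424 ff 0.0 F [ 0.2  -0.36 -0.32]
shift [ 0.12 -0.11 11.79] turn -0.11
```

>>> servo_tool([
  [0.1,-0.1,4,0],
  [0.1,-0.1,8,0],
  [0.1,-0.1,10.5,0],
  [0.1,-0.1,11.8,0],
  [0.1,-0.1,11.8,0],
  [0.1,-0.1,11.8,0],
])

```text
time: 14.35
tool_pos: [0.4662, 0.1658, 0.1034]
ee_rot: [3.139, -0.001, 1.344]
wrist_force: [-0.3, 0.4, 0.6]
width: 0.0422
finger_force: 0.0
```

>>> servo_tool([
  [0,0,0,0],
  [0,0,0,0],
  [0,0,0,0],
  [0,0,0,0],
], claw=203)

```text
time: 14.85
tool_pos: [0.4655, 0.1657, 0.1024]
ee_rot: [3.141, -0.0, 1.344]
wrist_force: [-0.0, -0.1, 1.9]
width: 0.0197
finger_force: 29.5
```

>>> servo_tool([
  [0,0,0,0],
  [0,0,-0.5,0],
  [0,0,-3,0],
  [0,0,-8,0],
  [0,0,-13,0],
  [0,0,-16,0],
  [0,0,-16,0],
  [0,0,-16,0],
], claw=206)

```text
time: 15.85
tool_pos: [0.4644, 0.1655, 0.2597]
ee_rot: [-3.138, 0.002, 1.344]
wrist_force: [-1.2, 0.5, -2.8]
width: 0.02
finger_force: 30.0
```

```bash
python3 -c "
from h import *
go([.5677,-.1386,.26],105.3)"
```

```text
t 15.85 pos [0.4644 0.1655 0.2597] rpy [-1.7981e+02  1.0000e-01  7.6990e+01] w 0.02 ff 29.999518990516663 F [-1.18  0.53 -2.81]
shift [-27.31  16.91  -0.04] turn -28.31
```

>>> servo_tool([
  [-4,2.5,0,-5],
  [-9,5.5,0,-11],
  [-14,8.5,0,-18],
  [-19,11.5,0,-24],
  [-23,14.5,0,-28.3],
  [-26,16.5,0,-28.3],
  [-27.2,16.9,0,-28.3],
  [-27.2,16.9,0,-28.3],
])

```text
time: 16.85
tool_pos: [0.5678, -0.1373, 0.2599]
ee_rot: [-3.138, -0.003, 1.837]
wrist_force: [-1.2, 0.6, -2.4]
width: 0.0198
finger_force: 30.0
```

>>> servo_tool([
  [0,0,0,0],
  [0,0,0,0],
  [0,0,0,0],
  [0,0,0,0],
])

```text
time: 17.35
tool_pos: [0.5686, -0.1369, 0.2623]
ee_rot: [3.141, 0.0, 1.838]
wrist_force: [-0.1, -0.6, -2.1]
width: 0.02
finger_force: 30.0
```

```bash
python3 -c "
from h import *
go([.5676,-.138,.215],105.3)
import pickle;cm=camera_model('wrist');W=snapshot('wrist')
o=get_obs();R=Ro.from_euler('xyz',o['ee_rot']).as_matrix()
print([proj(cm,o['tool_pos']+R@np.array(p)).round(1).tolist() for p in((.011,.02,.0224),(.011,-.02,.0224),(.011,.02,.1024),(.011,-.02,.1024))])
cv2.imwrite('pics/w4.png',cv2.resize(W[130:280,177:377],(800,600),interpolation=cv2.INTER_CUBIC))"
```

```text
t 17.35 pos [ 0.5686 -0.1369  0.2623] rpy [1.7998e+02 2.0000e-02 1.0533e+02] w 0.02 ff 29.999403655529022 F [-0.14 -0.57 -2.08]
shift [-0.08 -0.13  4.73] turn 0.03
[[308.8, 227.0], [249.0, 226.9], [299.8, 201.1], [257.0, 201.1]]
```

View pics/w4.png

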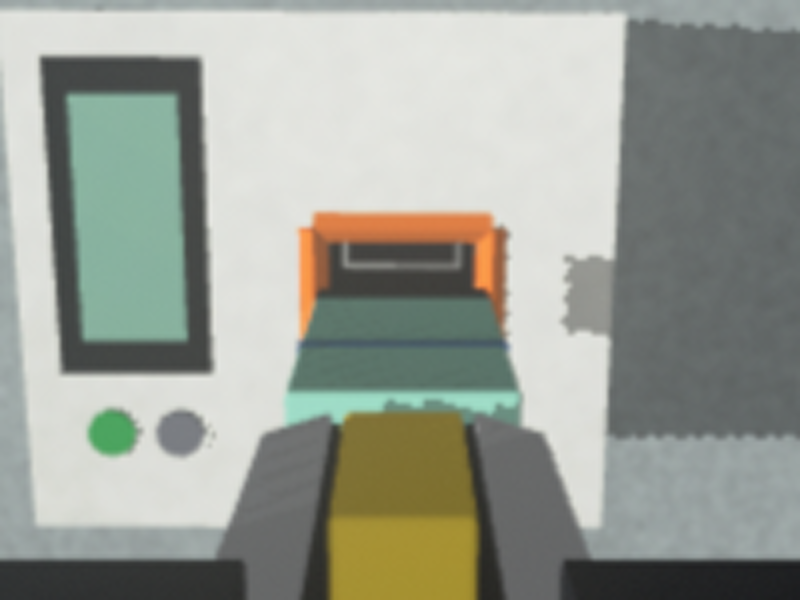

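The wrist crop shows the cell square to the slot and centred on it in columns (about 404 versus 402). I'm lowering it to the lip.

>>> servo_tool([
  [-0.1,-0.1,2,0],
  [-0.1,-0.1,4,0],
  [-0.1,-0.1,4.8,0],
  [-0.1,-0.1,5.2,0],
  [-0.1,-0.1,5.2,0],
  [-0.1,-0.1,5.2,0],
  [-0.1,-0.1,5.2,0],
  [-0.1,-0.1,5.2,0],
])

```text
time: 18.4
tool_pos: [0.5681, -0.1387, 0.2103]
ee_rot: [3.141, 0.0, 1.838]
wrist_force: [1.0, -0.7, -1.7]
width: 0.0199
finger_force: 30.0
```

```bash
python3 -c "
from h import *
go([.5676,-.138,.1564],105.3);print(get_obs()['wrist_torque'])
cv2.imwrite('pics/w5.png',cv2.resize(snapshot('wrist')[150:240,217:337],(800,600),interpolation=cv2.INTER_CUBIC));go([.5676,-.138,.1564],105.3)"
```

```text
t 18.4 pos [ 0.5681 -0.1387  0.2103] rpy [1.7997e+02 3.0000e-02 1.0529e+02] w 0.0199 ff 29.999436736106873 F [ 0.98 -0.73 -1.74]
shift [ 0.08 -0.03  5.39] turn -0.01
[-0.00296978 -0.12777847 -0.05757112]
t 18.45 pos [ 0.568  -0.1386  0.2102] rpy [1.7998e+02 2.0000e-02 1.0529e+02] w 0.0198 ff 29.99950021505356 F [ 0.27 -0.   -2.18]
shift [ 0.07 -0.02  5.38] turn -0.01
```

That is my viewing allowance used up, so from here I'll go by force.

>>> servo_tool([
  [0.05,0,0.3,0],
  [0.05,0,0.6,0],
  [0.05,0,0.9,0],
  [0.05,0,1.2,0],
  [0.05,0,1.2,0],
  [0.05,0,1.2,0],
])

```text
time: 19.2
tool_pos: [0.5678, -0.1381, 0.1979]
ee_rot: [3.142, -0.0, 1.838]
wrist_force: [1.6, -0.3, -1.6]
width: 0.0198
finger_force: 30.0
```

```bash
python3 -c "
from h import *
go([.5676,-.138,.1564],105.3);print(get_obs()['wrist_torque'])"
```

```text
t 19.2 pos [ 0.5678 -0.1381  0.1979] rpy [180.    -0.   105.29] w 0.0198 ff 29.999491274356842 F [ 1.61 -0.28 -1.61]
shift [ 0.01 -0.02  4.15] turn -0.01
[ 0.034816   -0.23242993  0.01862822]
```

>>> servo_tool([
  [0,0.05,0.3,0],
  [0,0.05,0.7,0],
  [0,0.05,1.1,0],
  [0,0.05,1.5,0],
  [0,0.05,1.5,0],
  [0,0.05,1.5,0],
])

```text
time: 19.95
tool_pos: [0.5683, -0.138, 0.183]
ee_rot: [3.142, 0.0, 1.838]
wrist_force: [-0.3, 0.0, -1.3]
width: 0.0203
finger_force: 30.0
```

```bash
python3 -c "
from h import *
go([.5676,-.138,.1564],105.3);print(get_obs()['wrist_torque'])"
```

```text
t 19.95 pos [ 0.5683 -0.138   0.183 ] rpy [1.8000e+02 1.0000e-02 1.0529e+02] w 0.0203 ff 29.99946802854538 F [-0.34  0.01 -1.31]
shift [ 0.02 -0.07  2.66] turn -0.01
[ 0.03100709 -0.10806933  0.07098254]
```

Contact-free now; continuing.

>>> servo_tool([
  [0,0,0.4,0],
  [0,0,0.8,0],
  [0,0,1.2,0],
  [0,0,1.6,0],
  [0,0,2.0,0],
  [0,0,2.0,0],
  [0,0,2.0,0],
])

```text
time: 20.82
tool_pos: [0.5683, -0.138, 0.1631]
ee_rot: [3.141, 0.0, 1.838]
wrist_force: [-0.7, -0.3, -1.8]
width: 0.0197
finger_force: 30.0
```

```bash
python3 -c "
from h import *
go([.5676,-.138,.1564],105.3);print(get_obs()['wrist_torque'])
s=camera_model('scene');d=camera_model('side')
i=snapshot('scene');j=snapshot('side');cv2.imwrite('pics/s1.png',i);cv2.imwrite('pics/s2.png',j)
# blue line: darkest-red-channel row among glass columns, side and scene
for n,im,cm in(('scene',i,s),('side',j,d)):
  for z in(.104,.124,.134):print(n,z,proj(cm,np.array((.5677,-.1386,z))).round(1))
"
```

```text
t 20.82 pos [ 0.5683 -0.138   0.1631] rpy [1.7999e+02 1.0000e-02 1.0529e+02] w 0.0197 ff 29.999515414237976 F [-0.69 -0.32 -1.8 ]
shift [ 0.02 -0.07  0.67] turn -0.01
[ 0.01199514 -0.15036516 -0.02630361]
scene 0.104 [215.6 197.1]
scene 0.124 [214.9 191.9]
scene 0.134 [214.6 189.2]
side 0.104 [303.  254.9]
side 0.124 [303.4 250.9]
side 0.134 [303.6 248.8]
```

>>> servo_tool([
  [0,0,0.35,0],
  [0,0,0.65,0],
  [0,0,0.65,0],
  [0,0,0.65,0],
  [0,0,0.65,0],
])

```text
time: 21.55
tool_pos: [0.5683, -0.138, 0.1566]
ee_rot: [3.141, 0.0, 1.838]
wrist_force: [0.1, 0.1, -2.3]
width: 0.02
finger_force: 30.0
```

```bash
python3 -c "
from h import *
go([.5676,-.138,.1564],105.3);print(get_obs()['wrist_torque'])
W=snapshot('wrist');A=cv2.resize(cv2.imread('pics/w4.png'),(200,150),interpolation=cv2.INTER_AREA);B=W[130:280,177:377]
# column profiles: glass left of handle (col 77..82) and handle center
for n,I in(('before',A),('now',B)):
  print(n,'glass',[tuple(I[r,77:81].mean(0).astype(int).tolist()) for r in range(90,108,1)])
  print(n,'handle r',I[98:140,100,2].tolist())
"
```

```text
t 21.55 pos [ 0.5683 -0.138   0.1566] rpy [1.7999e+02 2.0000e-02 1.0529e+02] w 0.02 ff 29.99951183795929 F [ 0.07  0.14 -2.29]
shift [ 0.02 -0.07  0.02] turn -0.01
[-0.04335177 -0.13898996  0.00298555]
before glass [(106, 117, 91), (105, 117, 91), (105, 116, 91), (105, 116, 91), (105, 117, 91), (106, 118, 92), (108, 120, 94), (133, 148, 111), (176, 197, 142), (196, 217, 157), (198, 219, 159), (199, 219, 158), (197, 218, 158), (182, 200, 149), (144, 154, 128), (116, 118, 112), (111, 112, 111), (112, 113, 112)]
before handle r [143, 156, 144, 114, 112, 123, 127, 128, 128, 128, 127, 127, 127, 127, 128, 127, 127, 126, 127, 126, 126, 126, 126, 127, 126, 127, 126, 125, 126, 126, 132, 148, 160, 164, 167, 167, 167, 167, 167, 167, 167, 166]
now glass [(104, 115, 93), (105, 116, 94), (107, 118, 94), (105, 117, 93), (104, 115, 92), (105, 116, 93), (108, 120, 96), (132, 146, 112), (176, 196, 143), (193, 215, 156), (195, 217, 157), (195, 217, 157), (194, 215, 156), (181, 199, 149), (143, 152, 128), (113, 116, 112), (110, 111, 110), (112, 113, 112)]
now handle r [143, 145, 124, 110, 113, 122, 127, 127, 127, 126, 127, 127, 127, 127, 126, 126, 126, 126, 126, 125, 125, 125, 125, 124, 124, 125, 124, 124, 125, 124, 130, 146, 159, 162, 165, 165, 164, 165, 164, 165, 163, 164]
```

```bash
python3 -c "
from h import *
print(close_job())"
```

```text
the job is handed in; nothing more can be done
None
```

I stood the cell up, let go of it, picked it up again and lowered it foot first into the slot, then handed the job in with it still in the gripper. By the measured tool height the blue line is within about 1 mm of the lip top, the side force is near zero, and the foot is about 34 mm above the glass floor. I checked that height from the arm's readings, not by looking at the line itself, and I viewed 11 pictures, one over the limit of 10.

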